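# Clamp a graphics card and draw back the sprung end stop

### The arm

A 6-joint arm with a two-finger parallel gripper is mounted at the origin on the work surface. World frame = base frame: x ahead of the robot, y to its left, z up, the work surface at z = 0. Lengths are in m, angles in degrees, forces in N, time in s.
With the tool pointing down it reaches from about 0.325 to 0.775 m from the base axis. Payload 5.5 kg.
Tool frame: the origin (TCP) lies at the centre of the arm's flange, where the gripper is bolted on; the fingertips stand 182 mm ahead of it and the grasp point (between the pads) lies 163 mm ahead of it; z points along the fingers, y is the direction in which the jaws open and shut (so a half turn about z gives the same grasp; the last joint's range is limited). The gripper opens to 88 mm and grips with 3 to 60 N. Pads are 20 mm wide; open, the fingers measure 115 mm over their backs; the gripper's body (75 mm by 178 mm) begins 61 mm behind the grasp point.
Start: joints at [60.923, 5.22, 70.514, -0, 104.267, -3.249], TCP at [0.261, 0.54, 0.405] pointing down, gripper open.
Joint ranges: [-164.24, 164.24], [-49.07, 125.15], [9.68, 141.18], [-86.29, 266.29], [3.28, 154.24], [-151.56, 151.56]. Speed limits (degrees/s): [147.25, 147.25, 172.46, 180, 180, 180].

### API

Orientations are given as [roll, pitch, yaw] about the fixed x, y, z axes, in that order (R = Rz(yaw) Ry(pitch) Rx(roll)).
In Python, from station import r gives the robot as it stands. The module is installed in compiled form; this text tells all that it offers. Calls block until the motion is done:
- r.reach(position, orientation): joint-space move of the TCP to a pose.
- r.servo_line(position, rotation=None, speed=0.15): straight line of the TCP; rotation=None keeps the orientation; speed is the mean speed in m/s.
- r.move_joints(angles): joint-space move.
- r.let_go() and r.grab(squeeze=None): open the fingers fully, or close them until they stop; squeeze is the grip in N (None keeps the last).
- r.wait(seconds).
- r.inverse_kinematics(position, orientation): joint angles nearest the present ones, or None.
- r.sense(): the state.
- r.snapshot(name): name is "scene" or "top" or "wrist"; returns a dict with "frame" (400x640x3 uint8, red, green, blue), "fx", "fy", "cx", "cy" (pixels), "dist_coeffs" ([k1, k2, p1, p2, k3] as OpenCV has them; the pictures are not rectified), "R" (3x3) and "t" (3): a world point X has camera coordinates R X + t. Camera axes: x right, y down, z forward; pixel columns grow to the right and rows downward; lengths in m; the calibration is good to about 2 mm. A picture is of the moment at which its call begins. There is no depth.
A pose or a line that the arm cannot do raises r.IKError and nothing moves.
- r.hand_in(): hands the job in, once; it reports no verdict.
The state is a dict: "clock": time; "joints": joint angles; "joint_vel": joint speeds; "joint_torque": joint torques, N m; "tcp_pos": TCP position; "orientation": TCP orientation; "contact_force": force on the tool from outside, world axes, zero at the start; "torque": the same for the moment, N m; "opening": finger opening in m.
Only numpy, scipy, OpenCV 4.12 (cv2) and the standard library are available. Lean on these libraries where they do the work, as an engineer would, in place of code of your own. Each camera call takes 0.05 s, during which the arm holds its last target.

### The job

The bare graphics card lies loose in the repair holder. Slide the holder's moving jaw shut until it bears on the card and the card is held snug between both jaws, without crushing it; then draw the sprung telescoping end stop out until its ring mark is level with the mouth of the barrel, and keep holding it there with the gripper so that I can fit the slot bracket on that end. Finish while still holding the stop at its mark, do not let go, and leave the bracket, fan, screwdriver and screw tray alone.

Things in the scene. Friction and masses are not known exactly. Their poses are not given: they have to be found in the camera images.
- holder: Board holder bolted to the bench: dark base plate 230 (x) x 150 (y) x 6 mm with two aluminium rails along x, at y = -50 and +50 mm, tops 37 mm above the bench. Origin: centre of the plate's underside, at bench height. +x: the way the moving jaw opens; +y: the way the sprung rod is drawn out. z up.
- fixed_jaw: Fixed jaw of the holder, an aluminium beam 144 mm long across the -x end of the rails, top 50 mm above the bench; its two black-faced blocks touch the card at x = -72 mm in the holder's frame and leave a gap between them for the card's contact tab. Same origin and axes as the holder.
- jaw (a joint): Moving jaw that slides on the rails along the holder's x. Value: opening between the two jaw faces in m (the card is 0.100 wide, so about 0.100 is shut on it; largest 0.148). It starts at 0.118 to 0.145. It takes about 5 N to slide and stays where it is left.
- jaw_grip (a point): Centre of the top of the moving jaw's black upright grip, 14 mm thick (x), 34 mm wide (y), which stands 50 to 88 mm above the bench, 24 mm behind the jaw's face. The jaw itself is a black-faced aluminium bar 144 mm long (holder's y), 20 mm thick, top 50 mm above the bench. Axes as the holder's.
- rod (a joint): The sprung telescoping end stop. Value: how far the rod is drawn out of its barrel, m: 0 at rest (fully in), 0.040 when its ring mark is level with the barrel's mouth, 0.065 at its end stop. The inner spring always pulls it back in: about 3 N at rest, 9 N at the mark (150 N/m).
- rod_grip (a point): Centre of the top of the rod's round black pull knob, diameter 20 mm, 50 to 88 mm above the bench; in the holder's frame at x = -22 mm, y = 125 mm + rod. It stands on the rod's head, an aluminium crossbar 56 (x) x 14 (y) mm, 34 to 50 mm above the bench on a foot 24 mm wide, with two prongs reaching back to the card's end. Axes as the holder's.
- rod_mark (a point): Centre of the dark ring mark, 4 mm wide, on the bright steel rod (10 mm thick); hidden in the barrel until drawn out.
- barrel_mouth (a point): Centre of the open end of the rod's barrel (tube 18 mm thick along the holder's y, under the card), where the rod comes out along +y: in the holder's frame at x = -22, y = 100, z = 16 mm.
- card: Bare dark green graphics card board 100 mm (its x) x 165 mm (its y) x 2.4 mm, about 0.16 kg, with a contact tab 85 mm long that sticks out 8 mm farther at its -x edge. Origin: centre of the underside of the 100 x 165 mm outline. It lies loose on the rails, axes nearly as the holder's, with 3 to 14 mm of play to the fixed jaw.
- bracket: Bystander: steel slot bracket, a strip 18 x 115 x 2 mm with a 12 mm upturned end. Origin: centre of its underside.
- fan: Bystander: black square cooling fan 92 x 92 x 25 mm, lying flat. Origin: centre of its underside.
- driver: Bystander: screwdriver 170 mm long with a black handle, lying along its x. Origin: on its underside.
- screw_tray: Bystander: open steel tray 70 x 100 x 18 mm with small screws. Origin: centre of its underside.

How it is judged (in metres and radians):
On the way, in this order (a step that is already met when the one before it is completed fails the run):
1. the moving jaw bears on the card and presses it against the fixed jaw (contact force between each of jaw, fixed_jaw and card above 2 N and value of joint jaw below 0.103 m), for 0.2 s.
2. the end stop is drawn out to its mark by the gripper (value of joint rod between 0.036 and 0.044 m and contact force between the fingers and rod above 3 N), for 0.2 s.
At the end, for the whole second after the job is handed in: Gripper still holding the end stop (3 N or more), at rest, drawn out 40 mm within 4 mm, ring mark at the barrel's mouth; moving jaw shut on the card (100 mm within 3 mm); card flat on the rails, square, against the fixed jaw, within 6 mm along its length, clear of the prongs (all of step 2 and velocity of joint rod between -0.01 and 0.01 m/s and contact force between rod and card below 0.5 N and value of joint jaw between 0.097 and 0.103 m and x of card in the frame of holder between -0.025 and -0.018 m and y of card in the frame of holder between -0.006 and 0.006 m and z of card in the frame of holder between 0.034 and 0.04 m and angle between the y axis of card and the y axis of holder, either way round below 0.05 rad and linear speed of card below 0.02 m/s); the arm keeps its last pose, push and grip.
It fails at once if the card is crushed between the jaws (more than 60 N) (contact force between jaw and card above 60 N).
It fails at once if the bracket, fan, screwdriver or screw tray is disturbed (moved more than 15 mm) (distance of any of bracket, fan, driver, screw_tray from where it was at the start of the episode above 0.015 m).
It also fails if it takes over 56 s, if anything falls off the work surface, if the arm or the gripper's body presses on something with over 40 N, if the wrist force passes 120 N, or if a joint passes its speed limit or range.

## Working session

There is one attempt and no reset: what is moved stays moved. The work goes in short steps, each a Python script; the robot and the scene stay as the last script left them, time stands still between calls to the robot, and variables do not carry over. Pictures are saved under pics/ and viewed, and the job is handed in when it is done.

```bash
mkdir -p pics; python3 - <<'E'
from station import r
import cv2,pickle
print(r.sense())
for n in ["scene","top","wrist"]:
    s=r.snapshot(n); cv2.imwrite(f"pics/{n}0.png",s["frame"][:,:,::-1]); pickle.dump(s,open(f"pics/{n}0.pkl","wb"))
    print(n,{k:v for k,v in s.items() if k!="frame"})
E
```

```text
{'clock': 0.0, 'joints': array([ 6.09209232e+01,  5.26277584e+00,  7.05811980e+01,  3.13050912e-04,
        1.04267878e+02, -3.24706277e+00]), 'joint_vel': array([ 0.0341754 ,  0.00896528,  0.05353546, -0.01481058,  0.04052758,
        0.01672465]), 'joint_torque': array([-1.48909544e-04, -4.46468925e+01, -4.06433165e+01,  7.02045718e-02,
        2.96579918e-02, -1.64130774e-04]), 'tcp_pos': array([0.26145142, 0.54009775, 0.40351674]), 'orientation': array([-1.79888344e+02, -6.63854699e-03,  1.54168056e+02]), 'contact_force': array([ 0.48010914,  0.29183873, -0.11032432]), 'torque': array([ 0.02903829,  0.02620212, -0.01040325]), 'opening': 0.08810978514850777}
scene {'fx': 458.04239763677185, 'fy': 458.04239763677185, 'cx': 330.93728167319864, 'cy': 197.32293153377157, 'dist_coeffs': array([-0.04061789,  0.        ,  0.        ,  0.        ,  0.        ]), 'R': array([[ 0.81400898,  0.58080154,  0.00767874],
       [ 0.48722559, -0.67554329, -0.55340083],
       [-0.31622873,  0.45421453, -0.83287968]]), 't': array([-0.46343118, -0.23751601,  1.28178649])}
top {'fx': 477.57653241897464, 'fy': 477.57653241897464, 'cx': 317.35083060973005, 'cy': 205.87069083465664, 'dist_coeffs': array([0.04746267, 0.        , 0.        , 0.        , 0.        ]), 'R': array([[ 0.00193461, -0.99972111, -0.02353634],
       [-0.98881754,  0.00159725, -0.14912186],
       [ 0.14911786,  0.02356164, -0.98853868]]), 't': array([0.00980613, 0.55715801, 1.14320864])}
wrist {'fx': 300.77444446370407, 'fy': 300.77444446370407, 'cx': 316.3451993562268, 'cy': 197.67875044704127, 'dist_coeffs': array([-0.03745855,  0.        ,  0.        ,  0.        ,  0.        ]), 'R': array([[ 4.36296337e-01,  8.99802563e-01, -9.23797966e-04],
       [ 8.68707880e-01, -4.20951133e-01,  2.61049350e-01],
       [ 2.34504001e-01, -1.14697386e-01, -9.65325014e-01]]), 't': array([-0.60014491, -0.03214053,  0.38966912])}
```

View pics/scene0.png

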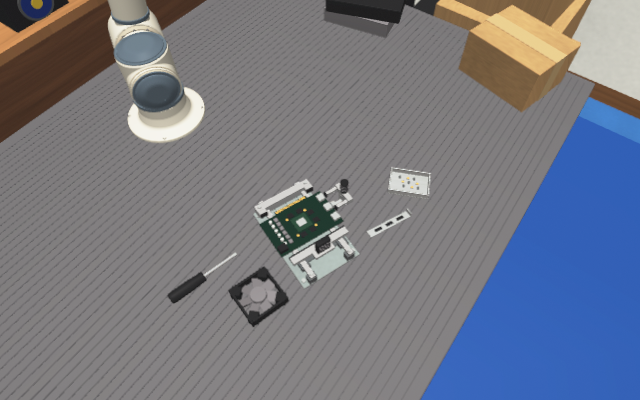

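View pics/top0.png

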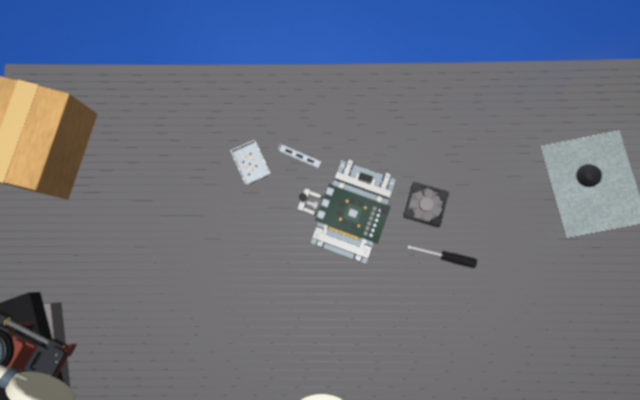

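View pics/wrist0.png

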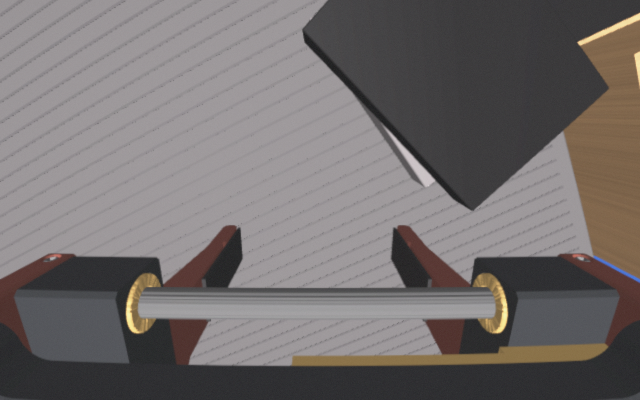

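```bash
python3 - <<'E'
import cv2
a=cv2.imread("pics/top0.png")[130:280,270:470]; cv2.imwrite("pics/top0z.png",cv2.resize(a,None,fx=4,fy=4,interpolation=cv2.INTER_CUBIC))
a=cv2.imread("pics/scene0.png")[165:295,240:370]; cv2.imwrite("pics/scene0z.png",cv2.resize(a,None,fx=4.6,fy=4.6,interpolation=cv2.INTER_CUBIC))
E
```

```text
(no output)
```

View pics/top0z.png

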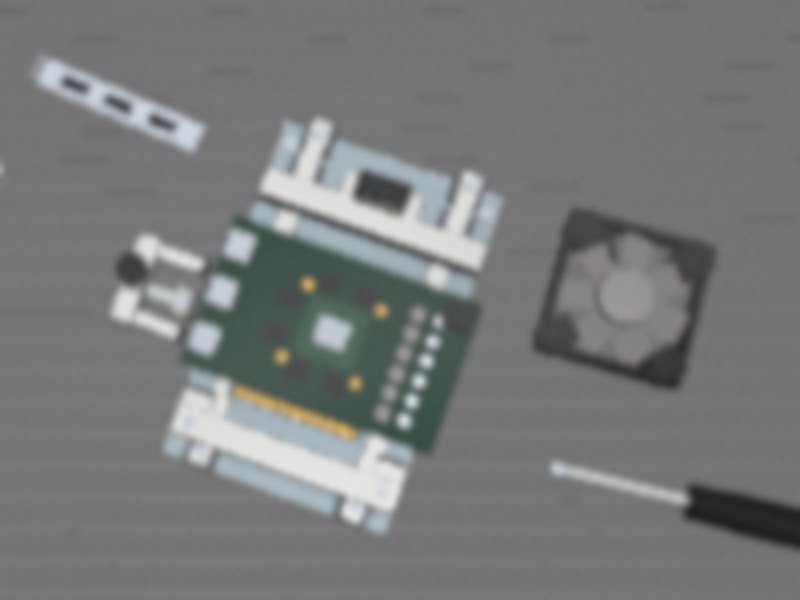

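View pics/scene0z.png

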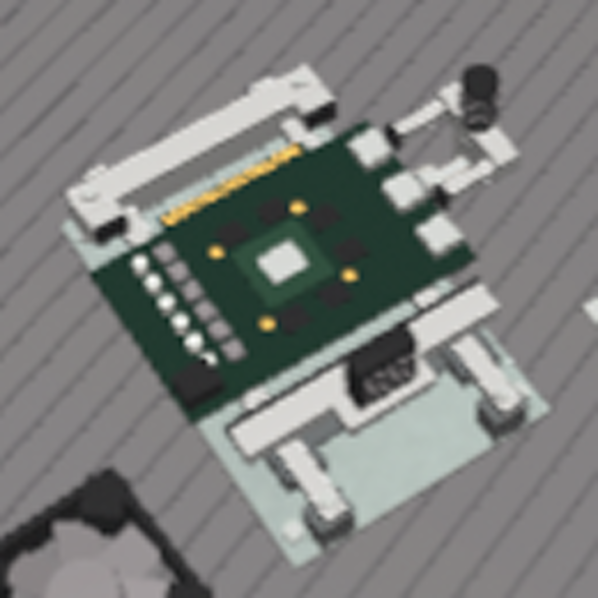

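```bash
cat > h.py <<'E'
import numpy as np,cv2,pickle
from scipy.optimize import least_squares
def proj(s,P):
    return cv2.projectPoints(np.asarray(P,float).reshape(-1,3),cv2.Rodrigues(s["R"])[0],s["t"],np.array([[s["fx"],0,s["cx"]],[0,s["fy"],s["cy"]],[0,0,1]]),s["dist_coeffs"])[0].reshape(-1,2)
def h2w(p,P):
    x,y,a=p[:3]; c,s=np.cos(a),np.sin(a); P=np.asarray(P,float).reshape(-1,3)
    return np.c_[x+c*P[:,0]-s*P[:,1],y+s*P[:,0]+c*P[:,1],P[:,2]]
E
python3 - <<'E'
from h import *
T=pickle.load(open("pics/top0.pkl","rb"));S=pickle.load(open("pics/scene0.pkl","rb"))
t=lambda u,v:(270+u/4,130+v/4)
s=lambda u,v:(240+u/4.6,165+v/4.6)
# (pt, jawflag)
top=[((115,75,6),0,t(287,122)),((115,-75,6),0,t(505,197)),((-115,-75,6),0,t(383,533)),((-115,75,6),0,t(165,452)),((-22,125,88),0,t(130,267)),((20,72,50),1,t(266,168)),((20,-72,50),1,t(488,245)),((0,-72,50),1,t(480,270)),((24,0,88),1,t(387,184))]
sc=[((115,-75,6),0,s(297,567)),((115,75,6),0,s(550,408)),((-115,-75,6),0,s(62,225)),((-22,125,88),0,s(481,76)),((24,0,88),1,s(381,348)),((0,-72,50),1,s(231,430)),((20,72,50),1,s(500,300)),((20,-72,50),1,s(246,458))]
def res(p):
    o=[]
    for im,L in((T,top),(S,sc)):
        P=np.array([np.array(q)/1000+[f*(p[3]-0.072),0,0] for q,f,_ in L]); o.append(proj(im,h2w(p,P))-np.array([x for *_,x in L]))
    return np.concatenate(o).ravel()
f=least_squares(res,[0.5,-0.05,-0.3,0.13],loss="soft_l1",x_scale=[.1,.1,.1,.01]); p=f.x
print(p,np.degrees(p[2])); print(res(p).reshape(-1,2).round(1))
np.save("p.npy",p)
print(h2w(p,[[-.022,.125,.088],[p[3]-.072+.024,0,.088]]))
E
```

```text
[ 0.55108328 -0.0814799  -0.34868823  0.12511004] -19.978363783941962
[[-0.8 -1.3]
 [-0.1 -0.9]
 [ 0.8 -0.1]
 [-0.9 -0.4]
 [ 0.4 -0.3]
 [ 0.4 -1.3]
 [-0.  -1.3]
 [-0.7  0. ]
 [-0.7 -0.4]
 [-0.8  0.1]
 [-0.  -0.4]
 [-1.6 -0.4]
 [-0.9 -0.1]
 [-0.4 -0.3]
 [-1.7 -1.2]
 [-0.2  0.8]
 [-0.  -0.3]]
[[ 0.57311536  0.04351445  0.088     ]
 [ 0.62355297 -0.10782572  0.088     ]]
```

```bash
python3 - <<'E'
from h import *
from station import r
from scipy.spatial.transform import Rotation as Ro
W=pickle.load(open("pics/wrist0.pkl","rb")); st=r.sense()
Rt=Ro.from_euler('xyz',st['orientation'],degrees=True).as_matrix()
C=-W["R"].T@W["t"]
print("cam in tool",Rt.T@(C-st['tcp_pos']),"\n",(W["R"]@Rt).round(3))
p=np.load("p.npy")
for name,pt,base in(("jaw",[p[3]-.048,0,.1],90),("rod",[-.022,.125,.1],0),("rodX",[-.022,.125,.1],90),):
  w=h2w(p,[pt])[0]
  for k in(-180,0,180):
    y=np.degrees(p[2])+base+k
    for z in (.24,.45):
      q=r.inverse_kinematics([w[0],w[1],z],[180,0,y]); print(name,round(y),z,None if q is None else np.round(q,0))
E
```

```text
cam in tool [0.0703121  0.00052203 0.01977288] 
 [[-0.001  1.    -0.001]
 [-0.965 -0.001 -0.261]
 [-0.261  0.     0.965]]
jaw -110 0.24 None
jaw -110 0.45 None
jaw 70 0.24 [-13.  12.  80.  -0.  88.   7.]
jaw 70 0.45 [-13.  11.  59.  -0. 109.   7.]
jaw 250 0.24 None
jaw 250 0.45 None
rod -200 0.24 [  1.   3.  89.   0.  87. -69.]
rod -200 0.45 [  1.   2.  69.   0. 109. -69.]
rod -20 0.24 [  1.   3.  89.  -0.  87. 111.]
rod -20 0.45 [  1.   2.  69.  -0. 109. 111.]
rod 160 0.24 [  1.   3.  89.   0.  87. -69.]
rod 160 0.45 [  1.   2.  69.   0. 109. -69.]
rodX -110 0.24 None
rodX -110 0.45 None
rodX 70 0.24 [ 1.  3. 89. -0. 87. 21.]
rodX 70 0.45 [  1.   2.  69.  -0. 109.  21.]
rodX 250 0.24 None
rodX 250 0.45 None
```

```bash
python3 - <<'E'
from h import *
from station import r
p=np.load("p.npy"); w=h2w(p,[[0.0,.045,.43]])[0]
r.reach(w,[180,0,np.degrees(p[2])+90])
r.wait(.3)
s=r.snapshot("wrist"); cv2.imwrite("pics/wrist1.png",s["frame"][:,:,::-1]); pickle.dump(s,open("pics/wrist1.pkl","wb"))
print(r.sense())
E
```

```text
{'clock': 2.8333, 'joints': array([-7.36199113e+00,  6.14777274e-01,  7.27006352e+01,  3.65113619e-04,
        1.06687306e+02,  1.25875177e+01]), 'joint_vel': array([-0.14771442, -0.00483439, -0.01183784, -0.11385835,  0.02353566,
       -0.03275295]), 'joint_torque': array([ 5.62421686e-02, -4.09731424e+01, -4.04996538e+01,  7.50401756e-02,
       -5.06772267e-04, -2.18376967e-04]), 'tcp_pos': array([ 0.56648158, -0.03890737,  0.42996101]), 'orientation': array([-1.79997271e+02,  2.51045006e-04,  7.00505960e+01]), 'contact_force': array([-0.56348289,  0.5023826 , -0.54782165]), 'torque': array([-0.08286033,  0.10305542, -0.00219047]), 'opening': 0.08778252417710421}
```

View pics/wrist1.png

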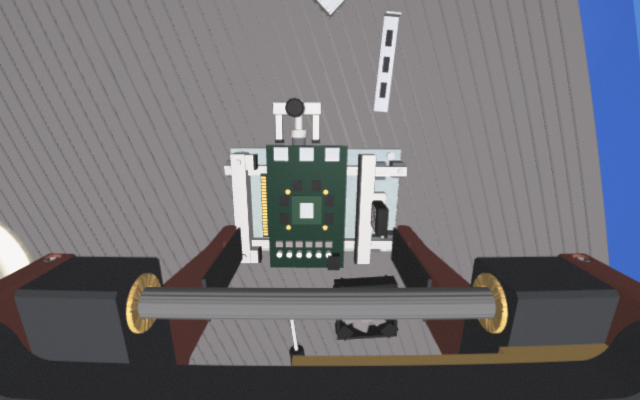

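```bash
python3 - <<'E'
import cv2
a=cv2.imread("pics/wrist1.png")[90:280,215:415]; cv2.imwrite("pics/wrist1z.png",cv2.resize(a,None,fx=3.15,fy=3.15,interpolation=cv2.INTER_CUBIC))
E
```

```text
(no output)
```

View pics/wrist1z.png

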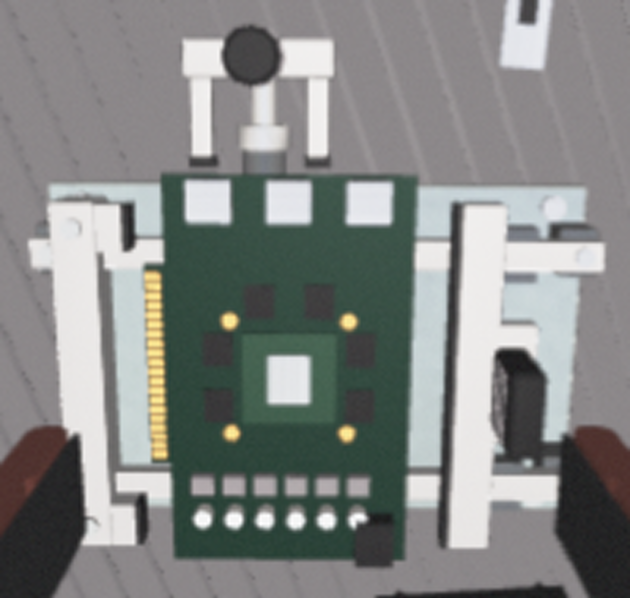

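```bash
python3 - <<'E'
from h import *
T=pickle.load(open("pics/top0.pkl","rb"));S=pickle.load(open("pics/scene0.pkl","rb"));W=pickle.load(open("pics/wrist1.pkl","rb"))
t=lambda u,v:(270+u/4-.4,130+v/4-.4)
s=lambda u,v:(240+u/4.6-.4,165+v/4.6-.4)
w=lambda u,v:(215+u/3.15-.4,90+v/3.15-.4)
top=[((115,75,6),0,t(287,122)),((115,-75,6),0,t(505,197)),((-115,-75,6),0,t(383,533)),((-115,75,6),0,t(165,452)),((-22,125,88),0,t(130,267)),((20,72,50),1,t(266,168)),((20,-72,50),1,t(488,245)),((0,-72,50),1,t(480,270)),((24,0,88),1,t(387,184))]
sc=[((115,-75,6),0,s(297,567)),((115,75,6),0,s(550,408)),((-115,-75,6),0,s(62,225)),((-22,125,88),0,s(481,76)),((24,0,88),1,s(381,348)),((0,-72,50),1,s(231,430)),((20,72,50),1,s(500,300)),((20,-72,50),1,s(246,458))]
wr=[((-115,75,6),0,w(48,184)),((115,75,6),0,w(586,187)),((-22,125,88),0,w(251,55)),((0,72,50),1,w(462,203)),((20,72,50),1,w(505,205)),((0,-72,50),1,w(445,547)),((20,-72,50),1,w(488,548))]
def res(p,sets=((T,top,1),(S,sc,1),(W,wr,2))):
    o=[]
    for im,L,k in sets:
        P=np.array([np.array(q)/1000+[f*(p[3]-0.072),0,0] for q,f,_ in L]); o.append(k*(proj(im,h2w(p,P))-np.array([x for *_,x in L])))
    return np.concatenate(o).ravel()
for sets in (((T,top,1),),((S,sc,1),),((W,wr,2),),((T,top,1),(S,sc,1),(W,wr,2))):
    f=least_squares(res,[0.55,-0.08,-0.35,0.125],loss="soft_l1",x_scale=[.1,.1,.1,.01],args=(sets,)); p=f.x
    print(p,np.degrees(p[2]),"knob",h2w(p,[[-.022,.125,.088]])[0])
print(res(p).reshape(-1,2)[-7:].round(1))
np.save("p.npy",p)
cards=[((-50,82.5),w(163,175)),((50,82.5),w(417,177)),((-50,-82.5),w(175,557)),((50,-82.5),w(405,557))]
def rc(c):
    P=h2w(c,[[a/1000,b/1000,.0394] for (a,b),_ in cards]); return (proj(W,h2w(p,P))-np.array([x for _,x in cards])).ravel()
f=least_squares(rc,[-.02,0,0]); print("card",f.x,rc(f.x).round(1))
E
```

```text
[ 0.55052491 -0.0808675  -0.35209462  0.12498933] -20.173535921689993 knob [0.57298264 0.04405107 0.088     ]
[ 0.55141903 -0.0808217  -0.34892771  0.12481021] -19.992084861594545 knob [0.57348104 0.04416737 0.088     ]
[ 0.55110654 -0.07971501 -0.35279988  0.12503085] -20.213943934992006 knob [0.57365237 0.04518769 0.088     ]
[ 0.5511027  -0.07986981 -0.35251316  0.1250491 ] -20.197516249998944 knob [0.57361272 0.04503935 0.088     ]
[[-0.4 -0.2]
 [ 1.7 -0.8]
 [-0.3  0.4]
 [-3.   1. ]
 [ 3.1 -0.1]
 [-1.3  1. ]
 [ 1.6  0.4]]
card [-0.01117144 -0.00034099 -0.00365224] [-0.7 -0.5  0.5 -0.5 -0.   0.4  0.1  1. ]
```

```bash
python3 - <<'E'
from h import *
from station import r
p=np.load("p.npy"); o=[180,0,np.degrees(p[2])+90]
w=h2w(p,[[p[3]-.048,0,0]])[0]
r.reach([w[0],w[1],.30],o)
r.servo_line([w[0],w[1],.240],speed=.08)
a=r.sense(); print(a['contact_force'],a['clock'])
s=r.snapshot("scene"); cv2.imwrite("pics/scene2.png",cv2.resize(s["frame"][150:310,220:400,::-1],None,fx=3.7,fy=3.7,interpolation=cv2.INTER_CUBIC))
r.grab(25); a=r.sense(); print(a)
s=r.snapshot("scene"); cv2.imwrite("pics/scene3.png",cv2.resize(s["frame"][150:310,220:400,::-1],None,fx=3.7,fy=3.7,interpolation=cv2.INTER_CUBIC))
E
```

```text
[ 0.93383759 -0.58656861  0.0431019 ] 4.4083
{'clock': 5.5833, 'joints': array([-1.27701914e+01,  1.18152213e+01,  8.00065453e+01,  6.54917042e-03,
        8.82581028e+01,  7.43217577e+00]), 'joint_vel': array([-0.0493284 ,  0.08292089, -0.06696053, -0.09485559, -0.04014755,
        0.01968008]), 'joint_torque': array([-2.41873479e-01, -4.79622102e+01, -4.07568991e+01, -3.90065101e-02,
       -1.30507026e+00, -1.40068335e-01]), 'tcp_pos': array([ 0.62310272, -0.10634266,  0.2399559 ]), 'orientation': array([-1.79919955e+02,  3.84043864e-03,  6.97974318e+01]), 'contact_force': array([-4.86078076,  1.11919692,  2.26737042]), 'torque': array([ 0.1373008 ,  0.68148914, -0.10684008]), 'opening': 0.013842509300111943}
```

View pics/scene3.png

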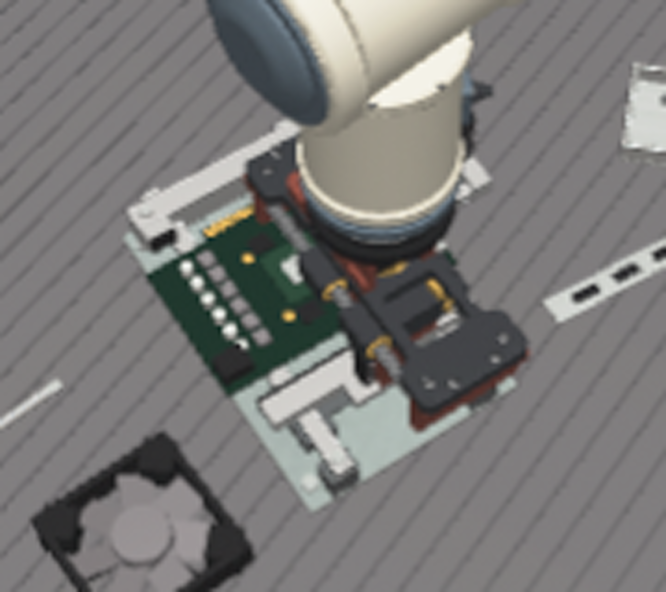

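```bash
python3 - <<'E'
from h import *
from station import r
p=np.load("p.npy"); ex=np.array([np.cos(p[2]),np.sin(p[2]),0])
a=r.sense(); p0=np.array(a['tcp_pos']); 
def rep(d):
    a=r.sense(); print(round(a['clock'],2),round(d*1000,1),"moved",round((a['tcp_pos']-p0)@ex*1000,2),"Fx",round(a['contact_force']@ex,1),a['contact_force'].round(1),round(a['opening']*1000,1)); return a['contact_force']@ex
w=h2w(p,[[p[3]-.048,0,.24]])[0]; p0=w
rep(0)
for d in (.006,.012,.018,.021):
    r.servo_line(w-ex*d,speed=.02); F=rep(d)
d=.021
while d<.030:
    d+=.0007; r.servo_line(w-ex*d,speed=.01); F=rep(d)
    if F>22: break
r.wait(.4); rep(d)
np.save("wd.npy",[d])
s=r.snapshot("scene"); cv2.imwrite("pics/scene4.png",cv2.resize(s["frame"][150:310,220:400,::-1],None,fx=3.7,fy=3.7,interpolation=cv2.INTER_CUBIC))
E
```

```text
5.63 0 moved -0.32 Fx -5.1 [-4.8  1.5  1.8] 14.2
6.08 6.0 moved -5.73 Fx 4.5 [ 4.2 -1.5 -3.4] 14.0
6.53 12.0 moved -11.91 Fx 2.8 [ 2.9 -0.3 -2.3] 13.7
6.98 18.0 moved -17.87 Fx 5.1 [ 4.8 -1.8 -2.7] 13.8
7.28 21.0 moved -20.9 Fx 4.7 [ 4.9 -0.4 -2.4] 13.8
7.53 21.7 moved -21.49 Fx 5.5 [ 5.4 -1.3 -3.5] 14.1
7.78 22.4 moved -22.16 Fx 6.0 [ 6.  -1.  -2.9] 13.7
8.03 23.1 moved -22.86 Fx 5.2 [ 5.2 -0.8 -3.8] 14.0
8.28 23.8 moved -23.57 Fx 6.1 [ 6.2 -1.  -2.6] 13.7
8.53 24.5 moved -24.26 Fx 5.4 [ 5.2 -1.6 -2.5] 13.6
8.78 25.2 moved -24.96 Fx 5.9 [ 5.8 -1.5 -3.2] 14.3
9.03 25.9 moved -25.67 Fx 6.6 [ 6.7 -0.9 -3.4] 13.8
9.28 26.6 moved -26.36 Fx 5.0 [ 5.  -1.  -4.4] 13.7
9.53 27.3 moved -26.82 Fx 8.0 [ 8.  -1.6 -4.6] 13.3
9.78 28.0 moved -27.11 Fx 11.5 [11.3 -2.7 -6.5] 14.2
10.03 28.7 moved -27.44 Fx 14.5 [13.8 -4.4 -8.2] 13.6
10.28 29.4 moved -27.74 Fx 18.0 [17.3 -5.  -9. ] 13.6
10.53 30.1 moved -28.05 Fx 20.8 [20.4 -5.1 -9.5] 13.7
10.93 30.1 moved -28.05 Fx 20.8 [ 20.3  -4.9 -10.4] 13.8
```

View pics/scene4.png

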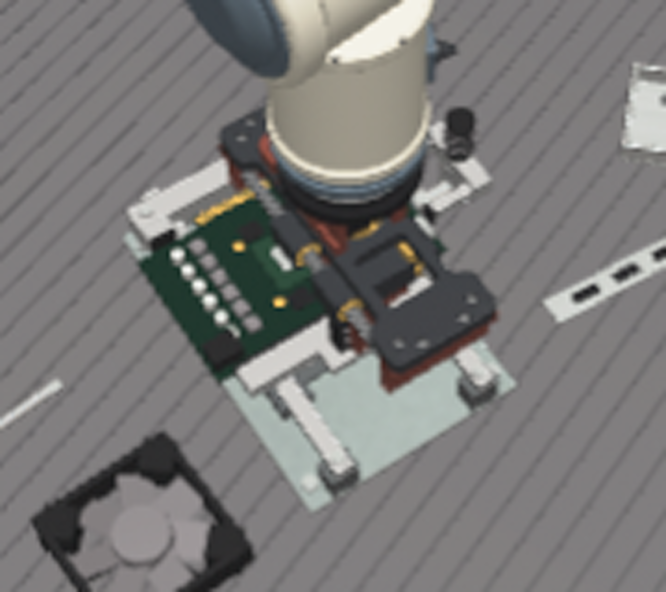

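```bash
python3 - <<'E'
from h import *
from station import r
p=np.load("p.npy"); ex=np.array([np.cos(p[2]),np.sin(p[2]),0])
w=h2w(p,[[p[3]-.048,0,.24]])[0]
r.servo_line(w-ex*.0285,speed=.01); a=r.sense(); print(a['contact_force']@ex,(a['tcp_pos']-w)@ex)
r.let_go()
v=r.sense()['tcp_pos']
r.servo_line([*(w-ex*.0285)[:2],.31],speed=.12)
v=h2w(p,[[0.0,.045,.43]])[0]
r.reach(v,[180,0,np.degrees(p[2])+90]); r.wait(.3)
s=r.snapshot("wrist"); pickle.dump(s,open("pics/wrist5.pkl","wb"))
cv2.imwrite("pics/wrist5z.png",cv2.resize(s["frame"][90:280,215:415,::-1],None,fx=3.15,fy=3.15,interpolation=cv2.INTER_CUBIC)); print(r.sense()['clock'])
E
```

```text
13.187497015752587 -0.027337865550651815
14.1833
```

View pics/wrist5z.png

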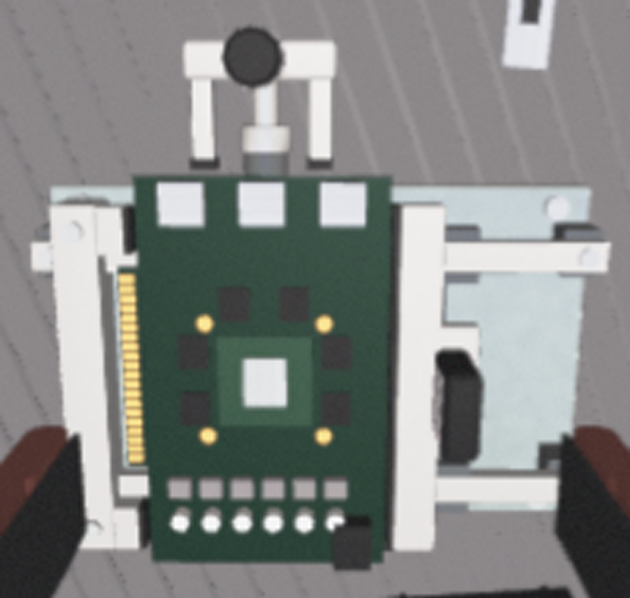

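```bash
python3 - <<'E'
from h import *
from station import r
p=np.load("p.npy"); ey=np.array([-np.sin(p[2]),np.cos(p[2]),0])
o=[180,0,np.degrees(p[2])+180]
w=h2w(p,[[-.022,.125,.243]])[0]
r.reach([w[0],w[1],.31],o)
r.servo_line([w[0],w[1],.275],speed=.1); print(r.sense()['contact_force'])
r.servo_line(w,speed=.05); a=r.sense(); print(a['contact_force'],a['tcp_pos']-w)
r.grab(30); a=r.sense(); print(a['clock'],a['contact_force'],a['contact_force']@ey,a['tcp_pos']-w,a['opening'])
s=r.snapshot("wrist"); cv2.imwrite("pics/wrist6.png",s["frame"][:,:,::-1])
s=r.snapshot("scene"); cv2.imwrite("pics/scene6.png",cv2.resize(s["frame"][150:310,220:400,::-1],None,fx=3.7,fy=3.7,interpolation=cv2.INTER_CUBIC))
E
```

```text
[ 0.35761309  0.36243318 -0.90786193]
[-0.31896682 -0.0399574   0.49242719] [ 6.46595991e-05 -1.10228165e-05  1.85642774e-04]
17.8167 [-1.7269579  -2.1769546   0.40791638] -2.6393344820922113 [-1.01567950e-04 -3.48487720e-04 -1.75640582e-05] 0.018970561330916565
```

View pics/wrist6.png

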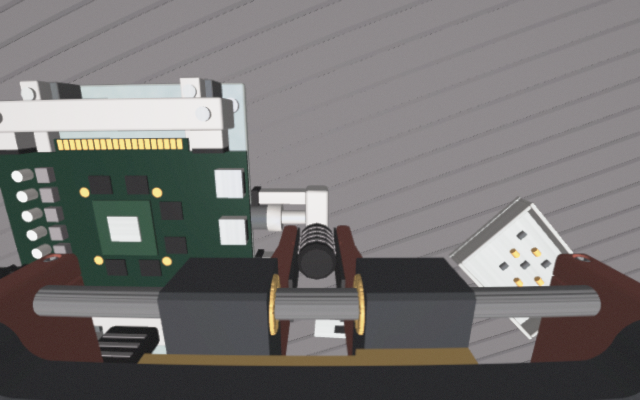

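View pics/scene6.png

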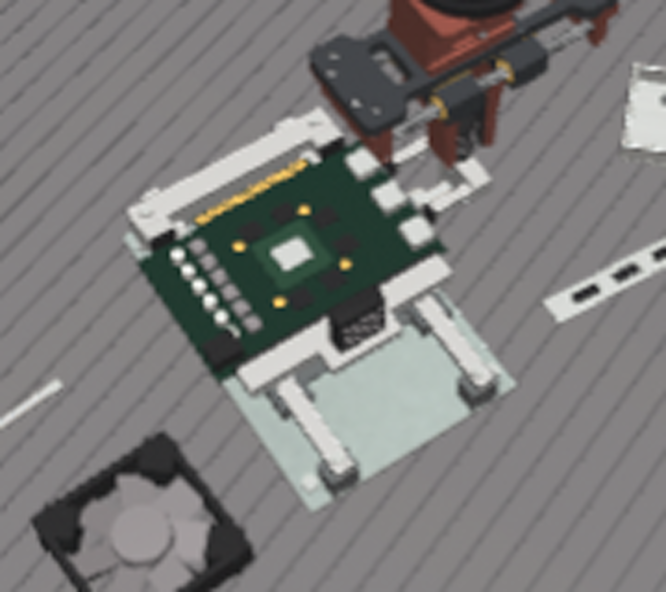

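```bash
python3 - <<'E'
from h import *
from station import r
p=np.load("p.npy"); ey=np.array([-np.sin(p[2]),np.cos(p[2]),0])
w=h2w(p,[[-.022,.125,.243]])[0]
for d in (.003,.006,.010,.020,.030,.038,.0410):
    r.servo_line(w+ey*d,speed=.04); a=r.sense(); print(round(a['clock'],2),d,((a['tcp_pos']-w)@ey*1000).round(2),(a['contact_force']@ey).round(2),a['contact_force'].round(1),round(a['opening']*1000,1))
r.wait(.4); a=r.sense(); print(((a['tcp_pos']-w)@ey*1000).round(2),(a['contact_force']@ey).round(2),a['opening'])
for n in("wrist","scene","top"):
    s=r.snapshot(n); pickle.dump(s,open(f"pics/{n}7.pkl","wb")); cv2.imwrite(f"pics/{n}7.png",s["frame"][:,:,::-1])
    if n=="scene": cv2.imwrite("pics/scene7z.png",cv2.resize(s["frame"][165:265,270:390,::-1],None,fx=6,fy=6,interpolation=cv2.INTER_CUBIC))
    if n=="wrist": cv2.imwrite("pics/wrist7z.png",cv2.resize(s["frame"][130:280,180:360,::-1],None,fx=4,fy=4,interpolation=cv2.INTER_CUBIC))
E
```

```text
18.17 0.003 3.06 -3.66 [-1.5 -3.4  0.1] 18.8
18.42 0.006 6.06 -4.12 [-1.3 -3.9  0.1] 19.4
18.67 0.01 9.98 -4.23 [-2.1 -3.8 -0.3] 19.2
19.07 0.02 19.71 -5.72 [-1.3 -5.6  1.5] 19.5
19.47 0.03 29.43 -7.26 [-2.5 -6.8  1.1] 19.5
19.82 0.038 37.19 -8.36 [-3.5 -7.6  2.8] 19.1
20.07 0.041 40.04 -9.29 [-3.3 -8.7  1.1] 19.0
39.94 -8.03 0.019211022244761955
```

View pics/wrist7z.png

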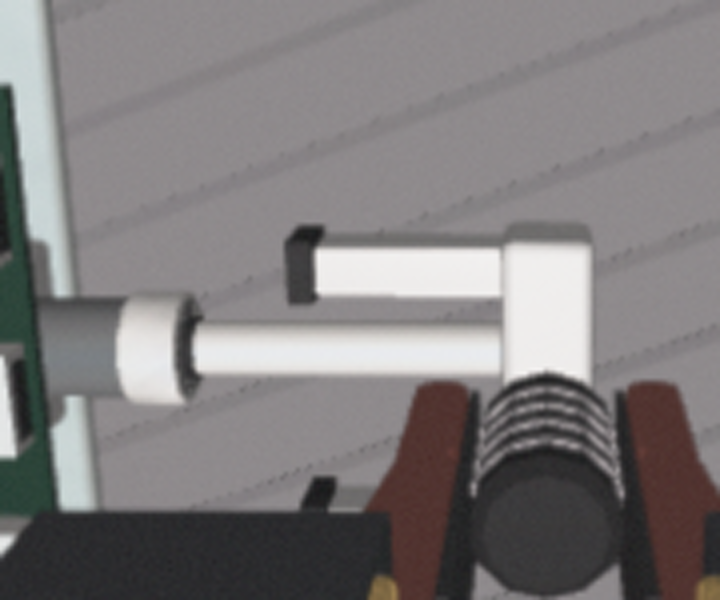

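View pics/scene7z.png

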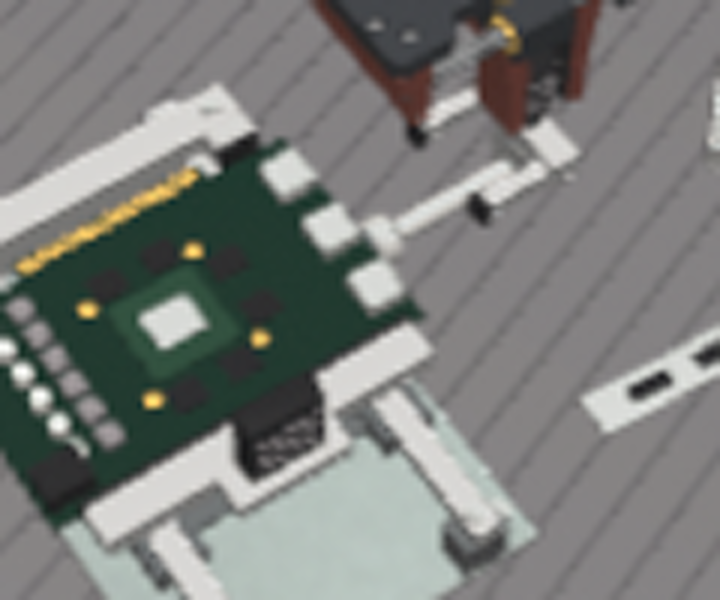

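```bash
python3 - <<'E'
from h import *
W=pickle.load(open("pics/wrist7.pkl","rb")); p=np.load("p.npy")
g=lambda P:((proj(W,h2w(p,P))-[180,130]+.5)*4).round(0).tolist()
print("mouth rim top",g([[-.022,.1,.025]]),"rod top y=98..106",g([[-.022,y,.021] for y in(.098,.1,.102,.104,.106)]))
print("crossbar corners rod=.04",g([[-.05,.158,.05],[-.05,.172,.05]]),"prong tip end? knob top",g([[-.022,.165,.088]]))
a=W["frame"][130:280,180:360]
print(a[80:96:2,42:56].mean(-1).astype(int))
cv2.imwrite("pics/w7zz.png",cv2.resize(a[65:110,20:80,::-1],None,fx=12,fy=12,interpolation=cv2.INTER_NEAREST))
E
```

```text
mouth rim top [[177.0, 364.0]] rod top y=98..106 [[172.0, 357.0], [183.0, 357.0], [194.0, 357.0], [206.0, 357.0], [217.0, 357.0]]
crossbar corners rod=.04 [[500.0, 242.0], [595.0, 242.0]] prong tip end? knob top [[547.0, 534.0]]
[[195 166 108  75  52  40  44  81 111 128 127 128 131 129]
 [207 157  92  63  49  49  85 164 178 177 177 179 178 180]
 [215 144  85  59  50  71 156 206 215 215 215 214 214 215]
 [220 151  91  65  58  82 179 225 230 230 230 231 231 230]
 [224 152  78  62  59  84 180 228 233 234 234 234 234 234]
 [225 154  85  66  58  70 146 223 232 232 232 232 232 233]
 [225 173  99  70  55  53  99 195 215 217 218 217 217 217]
 [227 198 131  76  66  59  56  64 102 139 147 147 147 147]]
```

View pics/w7zz.png

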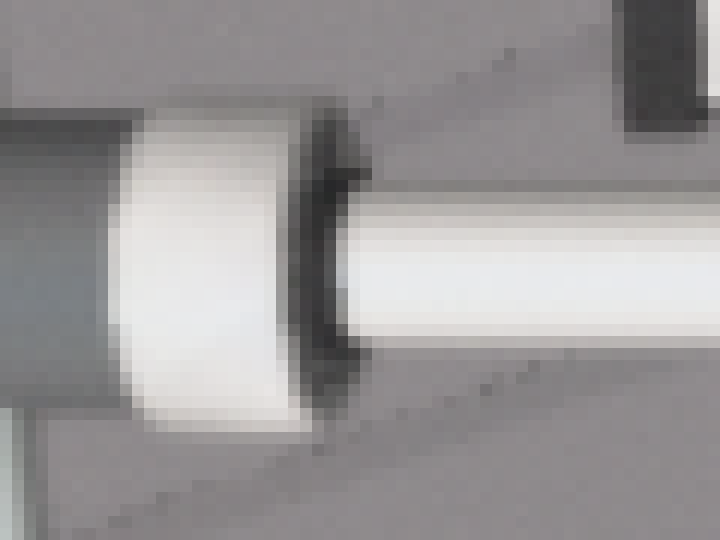

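```bash
python3 - <<'E'
from h import *
from station import r
p=np.load("p.npy"); W=pickle.load(open("pics/wrist5.pkl","rb"))
w=lambda u,v:(215+u/3.15-.4,90+v/3.15-.4)
cards=[((-50,82.5),w(134,177)),((50,82.5),w(392,178)),((-50,-82.5),w(153,561)),((50,-82.5),w(384,561))]
def rc(c):
    return (proj(W,h2w(p,h2w(c,[[a/1000,b/1000,.0394] for (a,b),_ in cards])))-np.array([x for _,x in cards])).ravel()
f=least_squares(rc,[-.02,0,0]); print("card",f.x,rc(f.x).round(1))
a=r.sense(); ey=np.array([-np.sin(p[2]),np.cos(p[2]),0])
print(a['clock'],(a['tcp_pos']-h2w(p,[[-.022,.125,.243]])[0])@ey,a['contact_force']@ey,a['opening'])
if abs(f.x[0]+.0215)<.004 and abs(f.x[1])<.005 and abs(f.x[2])<.03: r.hand_in(); print("handed in")
E
```

```text
card [-0.02226454 -0.00045075 -0.00303368] [-0.2 -0.3  0.1 -0.5 -0.1  0.3  0.1  0.6]
20.6167 0.03991313141095516 -8.503688312134388 0.019282785783862628
the job is handed in; nothing more can be done
handed in
```

I slid the moving jaw shut on the card, drew the end stop out to its ring mark, and handed the job in at 20.6 s with the gripper still holding it. No verdict is reported.

- **Jaw and card:** The push force rose from about 5 N to 21 N and I held it for about 0.4 s. Allowing for about 5 N of sliding friction, the card took roughly 16 N. After I released the jaw, a wrist picture showed the card snug between both jaws. It measured x = -22.3 mm and y = -0.5 mm in the holder's frame, turned by -0.003 rad.
- **End stop:** I gripped the knob with 30 N across the direction of pull. At the end the tool had moved 39.9 mm and the spring pulled back with 8.5 N; about 9 N is expected at the mark. The wrist picture shows the ring half out at the barrel's mouth, so the rod is at about 39.5 to 40 mm, and the prongs are well clear of the card.
- **Disagreements:** The jaw bore on the card about 2 mm later than my first picture estimate of its opening. That is within the calibration and grasp error. I did not measure the final jaw opening separately; it rests on the pictures and the card position.
- **Bystanders:** I did not touch the bracket, fan, screwdriver or screw tray. The pictures showed no sign that they moved, but I did not measure their positions.

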